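# Isolate the overlocker at the sewing machine repair bench

## Robot

A 6-joint arm with a two-finger parallel gripper is mounted at the origin on the work surface. World frame = base frame: x ahead of the robot, y to its left, z up, the work surface at z = 0. Lengths are in m, angles in rad, forces in N, time in s.
With the tool pointing down it reaches from about 0.25 to 0.725 m from the base axis. Payload 9.7 kg.
Tool frame: the origin (TCP) lies on the centre line of the jaws, within the pads' length; the fingertips stand 8 mm ahead of it and the grasp point (between the pads) lies 11 mm behind it; x points along the fingers, y is the direction in which the jaws open and shut, and the axes are right-handed (so a half turn about x gives the same grasp; the last joint's range is limited). The gripper opens to 85 mm and grips with 20 to 120 N. Pads are 22 mm wide; open, the fingers measure 114 mm over their backs; the gripper's body (76 mm by 85 mm) begins 54 mm behind the grasp point. The pads swing forward as they close: fully open they stand 13 mm farther back than shut.
Start: joints at [0, 0.087, 0.176, 1.66, 0, 1.571], TCP at [0.55, -0, 0.239] pointing down, gripper open.
Joint ranges: [-3.13, 3.13], [-0.85, 1.81], [-1.15, 1.24], [-2.2, 2.28], [-1.44, 1.52], [-3.14, 3.14]. Speed limits (rad/s): [2.22, 2.22, 2.57, 3.14, 3.14, 3.14].

## Interface

Orientations are given as a rotation vector (axis times angle).
In Python, from cell import env gives the robot as it stands.
- The arm moves only by the shell command python3 -m jog 'ROWS' [FORCE]. ROWS is JSON, a list of rows, each a list of 3 entries, a list of its own where there are three numbers: the opening, from -1 (shut) to 1 (fully open), so that 0 is half open, then the shift along the world's x, y, z in m, then the turn, a rotation vector about the world's x, y, z in degrees. A call has 1 to 12 rows; each row is the pose to reach, as a shift and turn from the pose measured when the call began; what a row does not reach only later rows make up. A row lasts 1/12 s, in which the tool goes at most 41.7 mm and 7.16 degrees, less where a joint would pass 70% of its speed; a pose out of reach is approached as far as the arm can. A call with a gripper value outside its range is refused whole. The fingers move at their own pace and stop on an object; FORCE is the grip in N (left out, the last holds). Time passes only in rows, so rows that repeat a pose let the fingers close. It gives the time, the measured TCP pose, the force and the opening at its end, in the units of the state.
- env.observe(): the state, without advancing time (a new reading comes with each control period).
- env.capture(name): name is "scene" or "side" or "wrist"; returns the picture (480x640x3 uint8, red, green, blue); there is no depth.
- env.calibration(name): a dict with "mtx" (3x3 intrinsics, pixels), "k1" (the pictures are not rectified: a ray, as slopes to the right and down, at radius r is drawn at 1 + k1 r^2 times it, then the intrinsics apply), "world_from_camera" (4x4, takes a point from camera to world coordinates); the wrist camera has in their place "T_tool_cam" (4x4, takes a point from camera to tool coordinates, whose origin is the TCP and whose axes are the tool frame's). Camera axes: x right, y up, looking along -z (the intrinsics and any distortion apply to the point x, -y, -z); pixel columns grow to the right and rows downward; lengths in m; the calibration is good to about 2 mm. A picture is of the moment at which its call begins: read the wrist's pose just before it. calibration takes no time and is no camera call.
- env.finish_job(): hands the job in, once; it reports no verdict.
Trained networks look in the newest picture that a camera, given by its name, has taken for a name from the list of things; names that differ only in an ending like _2 or _b are one class to them, and where a whole thing is asked for, a point or a joint stands for the part that bears it (a point fixed in the world has none). Each returns a list of dicts, best first, with "confidence" (0 to 1); they miss things now and then, are a little off and sometimes report something else, mostly with a low value. They report only what shows in the picture. A call takes as long as a camera call. They do not tell look-alikes from the thing itself.
- env.spot_in(thing, camera): "xy" ([column, row] in pixels, amid what is visible of it).
- env.mark_of(thing, camera): "xy" ([column, row] in pixels: a listed point, or the origin of a listed thing).
The state is a dict: "clock": time; "q": joint angles; "qd": joint speeds; "joint_torque": joint torques, N m; "tool_pos": TCP position; "orientation": TCP orientation; "contact_force": force on the tool from outside, world axes, zero at the start; "ft_torque": the same for the moment, N m; "grip_width": finger opening in m.
Only numpy, scipy, OpenCV 4.12 (cv2) and the standard library are available. Lean on these libraries where they do the work, as an engineer would, in place of code of your own. Each camera call takes 0.05 s, during which the arm holds its last target.

## Task

The overlocker is about to be opened for repair, so isolate it: flip the long toggle lever on the larger grey switch box over its centre until it clicks into its other position, then let go. Leave the short toggle lever of the smaller lamp switch box as it is.

Things in the scene. Friction and masses are not known exactly. Their poses are not given: they have to be found in the camera images.
- isolator_box: Larger grey steel switch box, screwed to the bench, 110 (x) x 80 (y) x 45 mm high. Origin: centre of its underside; z up; its x axis is turned up to 0.8 rad from straight ahead of the robot. The lever's pivot is at the centre of its top face (45 mm above the origin). At the start the lever leans to the box's -x side, its tip 27 mm to -x of the pivot and 101 mm above the bench.
- isolator_lever (a joint): Angle (rad) of the larger box's steel bat lever, 62 mm long, 9 to 15 mm thick, which tips along the box's x axis only: 0 at the start (leaning 0.45 rad from vertical to -x), 0.45 upright, 0.9 flipped (leaning to +x). A spring holds it at either end and snaps it over past 0.45; it takes about 3 to 4 N sideways near the tip.
- lamp_box: Smaller grey switch box, of the bench lamp, screwed to the bench 180 mm or more from the larger one (centre to centre): 70 (x) x 55 (y) x 35 mm high, with a 28 mm toggle lever at the centre of its top (highest point 63 mm above the bench). Origin: centre of its underside; z up. Not to be switched.
- lamp_lever (a joint): Angle of the short lever, rad: 0 at the start, 0.9 flipped. Must stay at 0 (it snaps over past 0.45).
Things that resemble listed ones, but are neither listed nor needed, are in the scene too. Leave any green look-alike of the isolator_box alone.

How it is judged:
At the end, for the whole second after the job is handed in: The long lever of the larger box rests flipped over to its far position (joint above 0.75 of 0.9 rad) and the lamp's short lever is still in its first position (below 0.2 rad) (value of joint isolator_lever above 0.75 rad and value of joint lamp_lever below 0.2 rad); the robot touches nothing.
It fails at once if the lamp's short toggle lever is flipped past its centre (value of joint lamp_lever above 0.45 rad).
It also fails if it takes over 32 s, if anything falls off the work surface, if the arm or the gripper's body presses on something with over 40 N, if the wrist force passes 120 N, or if a joint passes its speed limit or range.

## Working session

There is one attempt and no reset: what is moved stays moved. The work goes in short steps, Python scripts to look and compute and a shell command to move; the robot and the scene stay as the last step left them, time stands still between calls to the robot, and variables do not carry over. Pictures are saved under pics/ and viewed, and the job is handed in when it is done.

```bash
mkdir -p pics
cat > h.py <<'E'
import numpy as np, cv2
from cell import env
from scipy.spatial.transform import Rotation as R
def snap(c,n):
    im=env.capture(c); cv2.imwrite(f'pics/{n}.png',cv2.cvtColor(im,cv2.COLOR_RGB2BGR)); return im
def cam(c):
    k=env.calibration(c); M=np.array(k['mtx'])
    if 'T_tool_cam' in k:
        s=env.observe(); T=np.eye(4); T[:3,:3]=R.from_rotvec(s['orientation']).as_matrix(); T[:3,3]=s['tool_pos']
        W=T@np.array(k['T_tool_cam'])
    else: W=np.array(k['world_from_camera'])
    return M,k['k1'],W
def ray(c,uv):
    M,k1,W=cam(c)
    p=cv2.undistortPoints(np.array([[uv]],float),M,np.array([k1,0,0,0.]))[0,0]
    return W[:3,3],W[:3,:3]@np.array([p[0],-p[1],-1])
def atz(c,uv,z):
    o,d=ray(c,uv); return o+d*(z-o[2])/d[2]
def proj(c,P):
    M,k1,W=cam(c); q=(np.linalg.inv(W)@np.append(P,1))[:3]; s=np.array([q[0],-q[1]])/-q[2]
    s=s*(1+k1*(s@s)); return (M@np.append(s,1))[:2]
E
python3 - <<'E'
from h import *
s=env.observe(); print(s['clock'],s['tool_pos'],s['orientation'])
for c in ['scene','side','wrist']:
    snap(c,c+'0')
    for t in ['isolator_box','lamp_box']:
        for f in (env.spot_in,env.mark_of):
            print(c,t,f.__name__,[(np.round(r['xy']).tolist(),round(r['confidence'],2),np.round(atz(c,r['xy'],0 if f==env.mark_of else .045),3)[:2].tolist()) for r in f(t,c)])
print(env.observe()['clock'])
E
```

```text
0.0 [5.49777098e-01 1.43648850e-05 2.38548806e-01] [ 1.20860405  1.21026236 -1.2101966 ]
scene isolator_box call [([446.0, 338.0], 0.78, [0.641, 0.347]), ([315.0, 229.0], 0.73, [0.512, 0.036]), ([388.0, 277.0], 0.6, [0.564, 0.211])]
scene isolator_box call [([311.0, 235.0], 0.97, [0.489, 0.012]), ([386.0, 286.0], 0.94, [0.545, 0.201]), ([442.0, 345.0], 0.76, [0.621, 0.338])]
scene lamp_box call [([233.0, 216.0], 0.96, [0.556, -0.125]), ([388.0, 252.0], 0.64, [0.504, 0.186])]
scene lamp_box call [([234.0, 222.0], 0.73, [0.529, -0.149])]
side isolator_box call [([296.0, 344.0], 0.96, [0.541, 0.215]), ([364.0, 247.0], 0.84, [0.481, 0.035]), ([210.0, 434.0], 0.77, [0.607, 0.349])]
side isolator_box call [([214.0, 438.0], 0.81, [0.614, 0.339]), ([361.0, 255.0], 0.68, [0.487, 0.015]), ([297.0, 350.0], 0.57, [0.543, 0.199])]
side lamp_box call [([353.0, 169.0], 0.86, [0.528, -0.131])]
side lamp_box call [([353.0, 175.0], 0.6, [0.532, -0.166])]
wrist isolator_box call [([301.0, 5.0], 0.95, [0.54, 0.153]), ([244.0, 184.0], 0.92, [0.491, 0.023])]
wrist isolator_box call [([250.0, 181.0], 0.78, [0.49, 0.018])]
wrist lamp_box call [([296.0, 351.0], 0.8, [0.533, -0.137])]
wrist lamp_box call [([298.0, 342.0], 0.91, [0.532, -0.156])]
0.75
```

View pics/scene0.png

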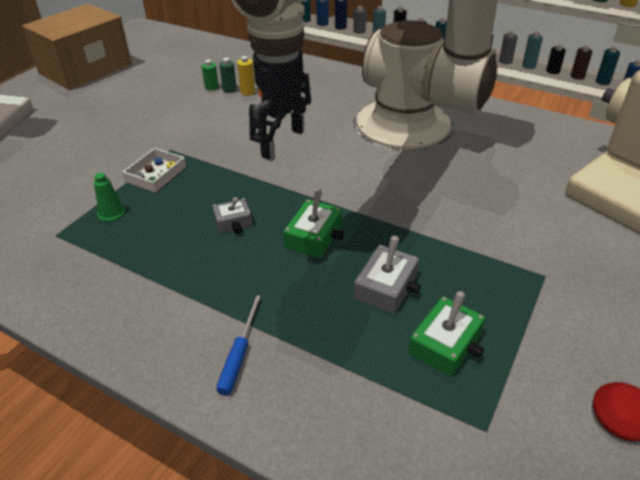

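View pics/side0.png

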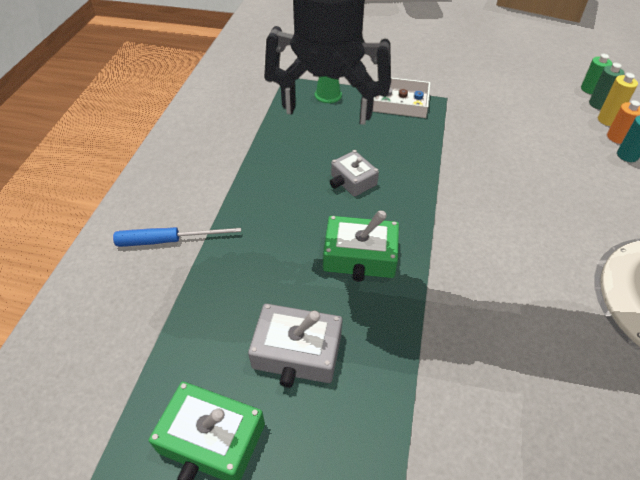

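View pics/wrist0.png

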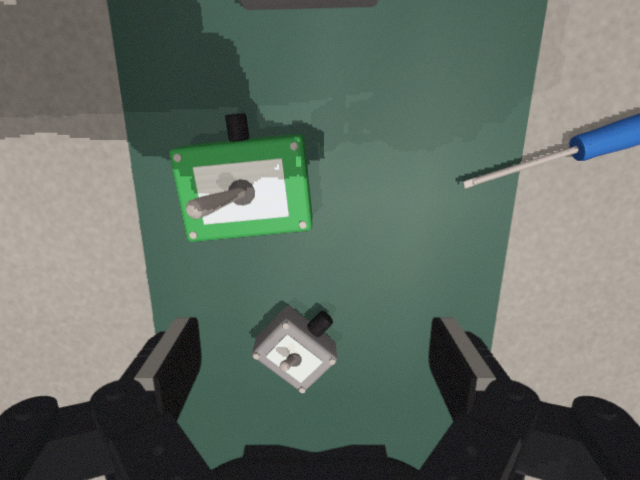

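Candidates for the isolator in the scene image are the green box (315,229), the grey box (388,277), the green box (446,338), and the small grey lamp box (233,216). The large grey one at (388,277), side view (296,344), fits the description. I'll check it in a close crop.

Run:
```python
import cv2,numpy as np
a=cv2.imread('pics/scene0.png')[220:320,340:440]; b=cv2.imread('pics/side0.png')[290:390,245:345]
cv2.imwrite('pics/crop1.png',np.hstack([cv2.resize(x,(400,400),interpolation=2) for x in (a,b)]))
```

```text
(no output)
```

View pics/crop1.png

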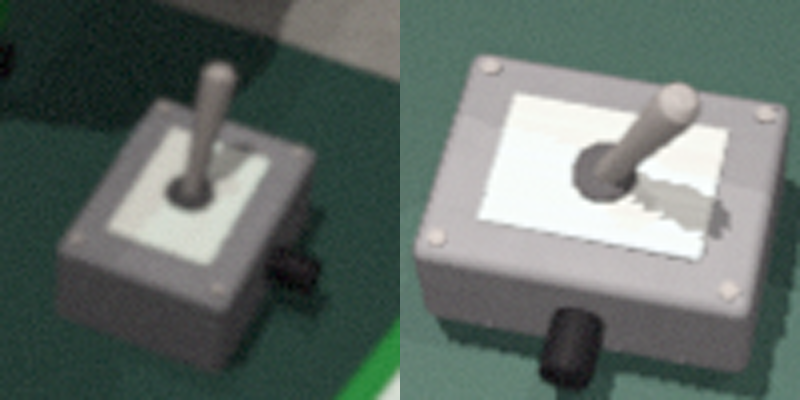

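The crop confirms a plain grey box with a long lever, and black gland on its side. Tip: scene (395,238), side (315,314). Next I fit the pose from the top corners.

Run:
```python
from h import *
S={'side':[(263.75,304.25),(341.25,316.25),(332.5,373.75),(249.5,353.75)],'scene':[(381.25,245),(418.75,258.75),(397.5,297.5),(355,281.25)]}
for c,v in S.items():
    P=np.array([atz(c,u,.044) for u in v])[:,:2]; print(c,np.round(P,3).tolist(),'ctr',P.mean(0))
    for i in range(4):
        e=P[(i+1)%4]-P[i]; print(np.round(np.linalg.norm(e),3),round(float(np.arctan2(e[1],e[0])),3))
tp={'scene':(395,239),'side':(314.5,315)}; pv={'scene':(387.5,268),'side':(296,334)}
for d in (tp,pv):
    A=[];b=[]
    for c in d:
        o,r=ray(c,d[c]); r/=np.linalg.norm(r); Q=np.eye(3)-np.outer(r,r); A.append(Q); b.append(Q@o)
    x=np.linalg.lstsq(np.vstack(A),np.hstack(b),rcond=None)[0]; print('pt',x,[proj(c,x)-d[c] for c in d])
s=env.observe(); print(R.from_rotvec(s['orientation']).as_matrix().round(2),s['grip_width'])
```

```text
side [[0.598, 0.164], [0.492, 0.16], [0.486, 0.244], [0.594, 0.24]] ctr [0.5425875 0.2019321]
0.107 -3.099
0.084 1.636
0.108 -0.034
0.076 -1.522
scene [[0.493, 0.166], [0.494, 0.24], [0.598, 0.245], [0.599, 0.165]] ctr [0.54578792 0.20401733]
0.075 1.557
0.105 0.041
0.08 -1.565
0.106 3.135
pt [0.51951173 0.19988427 0.0965858 ] [array([-0.70155717, -0.75613687]), array([-0.50480588,  1.3886737 ])]
pt [0.54366605 0.20101705 0.04598287] [array([-0.22565716, -0.22789604]), array([-0.15084591,  0.41309454])]
[[ 0.  1.  0.]
 [ 0.  0. -1.]
 [-1.  0. -0.]] 0.08528621181712515
```

Box centre is (0.544, 0.203), yaw about 0, and edges 106×79 mm at z=0.045 match. The tip at about (0.518, 0.201, 0.10) also matches the description. The plan is to push in +x with the shut fingers from behind the lever. First, move over and shut.

```bash
python3 -m jog '[[-1,[-0.01,0.035,0],[0,0,0]],[-1,[-0.025,0.07,0],[0,0,0]],[-1,[-0.04,0.105,0],[0,0,0]],[-1,[-0.055,0.14,0],[0,0,0]],[-1,[-0.07,0.17,0],[0,0,0]],[-1,[-0.08,0.202,0],[0,0,0]],[-1,[-0.08,0.202,0],[0,0,0]],[-1,[-0.08,0.202,-0.035],[0,0,0]],[-1,[-0.08,0.202,-0.06],[0,0,0]],[-1,[-0.08,0.202,-0.06],[0,0,0]]]'
python3 -c "
from h import *
snap('scene','scene1');snap('side','side1')
for d in (-.015,.015): print(proj('scene',[.47+d,.202,.082]),proj('side',[.47+d,.202,.082]))"
```

```text
clock: 1.58
tool_pos: [0.4682, 0.2014, 0.1745]
orientation: [1.204, 1.212, -1.215]
contact_force: [-1.0, -0.3, -0.5]
grip_width: 0.0002
[409.18147477 223.82506234] [365.15232327 334.1424121 ]
[402.64795908 233.37595277] [341.04296287 329.4547616 ]
```

View pics/side1.png

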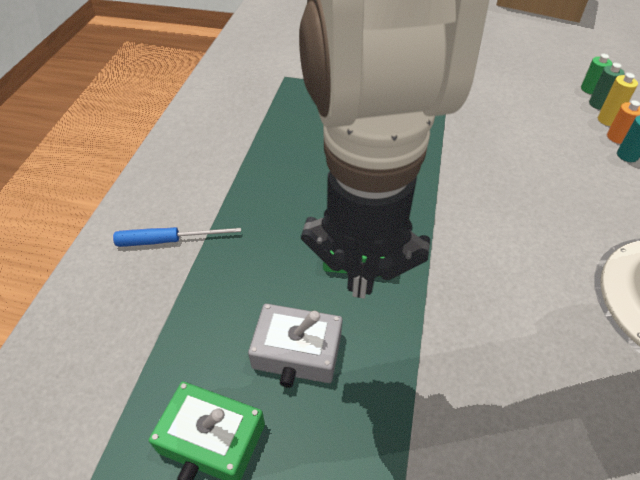

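View pics/scene1.png

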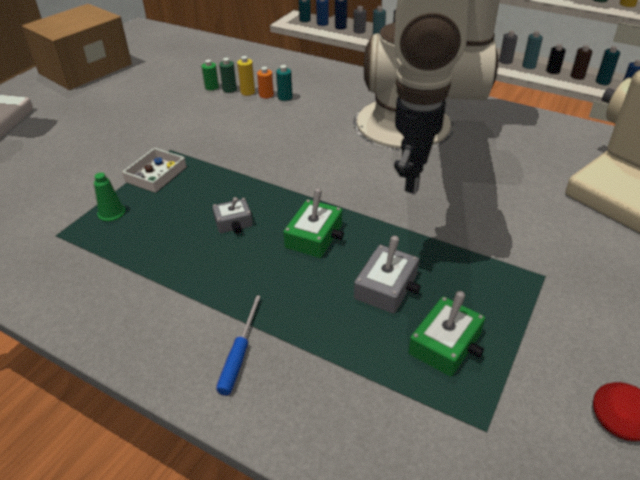

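Fingers are shut at side (360,290) and aligned in y with the lever, clear behind it. Descend next.

```bash
python3 -m jog '[[-1,[0,0,-0.035],[0,0,0]],[-1,[0,0,-0.065],[0,0,0]],[-1,[0,0,-0.086],[0,0,0]],[-1,[0,0,-0.086],[0,0,0]],[-1,[0.002,0,-0.086],[0,0,0]]]'
python3 -c "
from h import *
snap('side','side2')"
```

```text
clock: 2.1
tool_pos: [0.472, 0.2016, 0.095]
orientation: [1.209, 1.209, -1.21]
contact_force: [-0.6, -0.1, 0.1]
grip_width: 0.0003
```

View pics/side2.png

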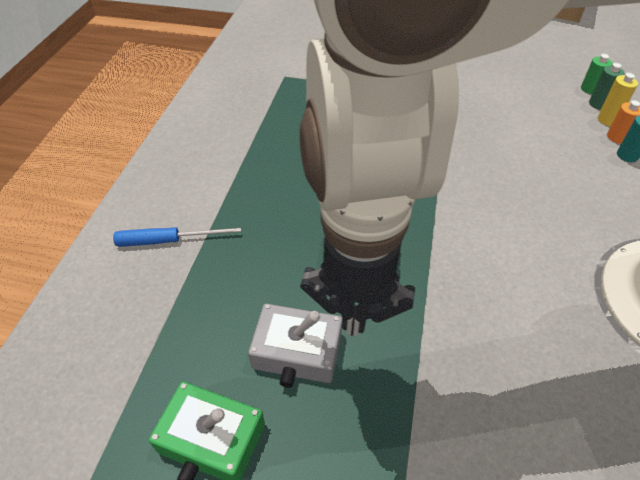

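The fingertips are behind the lever at side (352,328), with the tip at (314,316). Now the push, in modest steps.

```bash
python3 -m jog '[[-1,[0.015,0,-0.005],[0,0,0]],[-1,[0.025,0,-0.005],[0,0,0]],[-1,[0.035,0,-0.005],[0,0,0]],[-1,[0.045,0,-0.005],[0,0,0]],[-1,[0.055,0,-0.005],[0,0,0]],[-1,[0.065,0,-0.005],[0,0,0]],[-1,[0.07,0,-0.005],[0,0,0]],[-1,[0.07,0,-0.005],[0,0,0]]]'
python3 -c "
from h import *
snap('side','side3')"
```

```text
clock: 2.82
tool_pos: [0.5442, 0.2018, 0.091]
orientation: [1.211, 1.208, -1.209]
contact_force: [-0.1, -0.3, -0.8]
grip_width: 0.0001
```

View pics/side3.png

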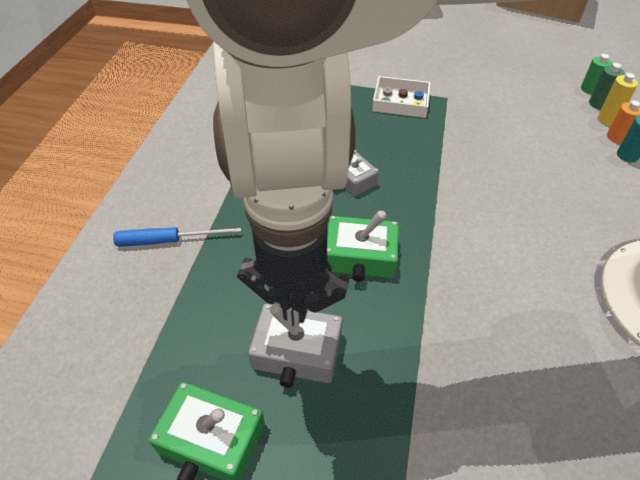

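The lever has snapped over, with its tip now at side (276,311). Retreat: back a little, then up and away.

```bash
python3 -m jog '[[-1,[-0.025,0,0],[0,0,0]],[-1,[-0.05,0,0],[0,0,0]],[-1,[-0.075,0,0],[0,0,0]],[-1,[-0.085,0,0.02],[0,0,0]],[-1,[-0.085,0,0.055],[0,0,0]],[-1,[-0.085,0,0.09],[0,0,0]],[-1,[-0.085,0,0.12],[0,0,0]],[-1,[-0.085,0,0.12],[0,0,0]],[-1,[-0.085,0,0.12],[0,0,0]]]'
python3 -c "
from h import *
a=snap('side','side4');b=snap('scene','scene4')
cv2.imwrite('pics/after.png',cv2.cvtColor(np.hstack([cv2.resize(x,(400,400)) for x in (b[180:320,200:440],a[140:400,230:400])]),4))
for c in('scene','side'): print(c,proj(c,[.571,.203,.101]))"
```

```text
clock: 3.62
tool_pos: [0.4587, 0.202, 0.2126]
orientation: [1.213, 1.207, -1.206]
contact_force: [0.3, 0.2, 0.3]
grip_width: 0.0001
scene [383.6492994  254.94415645]
side [272.30534785 308.61570569]
```

View pics/after.png

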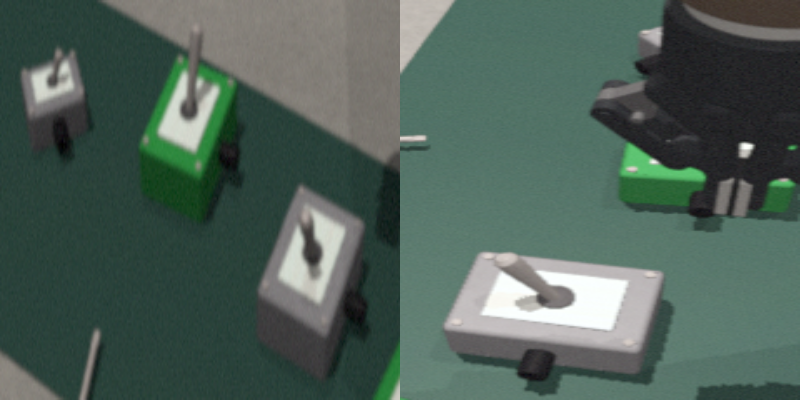

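View pics/scene4.png

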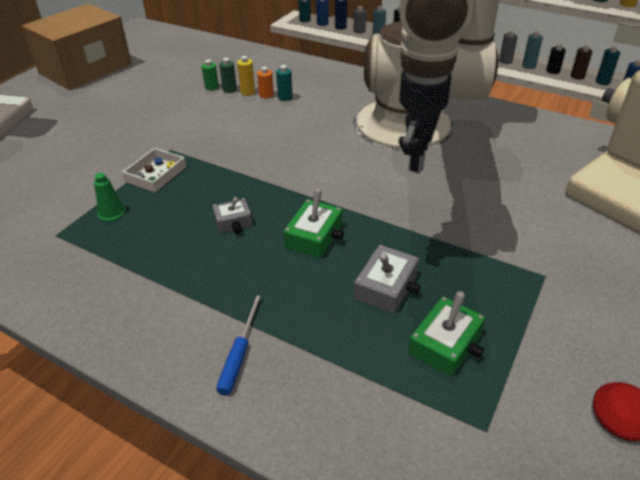

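The grey lever tip is at scene (384,256), against a predicted (384,255) for the flipped position. The lamp lever at (235,205) is unchanged and the robot is clear, so I'm handing in.

```bash
python3 -c "
from cell import env
print(env.finish_job(), env.observe()['clock'])"
```

```text
the job is handed in; nothing more can be done
the job is handed in; nothing more can be done
```

The isolator lever is flipped to its far position. I pushed it over centre in +x with the shut fingers, then backed off and lifted clear. I handed the job in at about 3.7 s of the 32 s allowed.

- **Isolator lever:** in the scene camera its tip sits at pixel (384,256), against (384,255) predicted for the flipped position. In the side view taken after the retreat it also leans to the far side.
- **Lamp lever and green boxes:** the lamp lever looks the same as at the start, and I did not touch it or the green look-alikes.
- **Robot:** the fingers are clear of everything, and the last force reading was about zero.

One small disagreement: on the way down the tool was at 95 mm height instead of the intended 88 mm, so the push was made at about 91 mm, with no effect on the result. No checks failed.

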